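Close a filter cell by snugging its four cover knobs crosswise

ROBOT

A 6-joint arm with a two-finger parallel gripper is mounted at the origin on a cart in front of the work surface, level with it; the furniture and walls round the work are solid. World frame = base frame: x ahead of the robot, y to its left, z up, the work surface at z = 0. Lengths are in m, angles in rad, forces in N, time in s.
With the tool pointing down it reaches from about 0.3 to 0.875 m from the base axis. Payload 6.4 kg.
Tool frame: the origin (TCP) lies at the centre of the arm's flange, where the gripper is bolted on; the fingertips stand 173 mm ahead of it and the grasp point (between the pads) lies 155 mm ahead of it; z points along the fingers, x is the direction in which the jaws open and shut, and the axes are right-handed (so a half turn about z gives the same grasp; the last joint's range is limited). The gripper opens to 85 mm and grips with 20 to 120 N. Pads are 22 mm wide; open, the fingers measure 114 mm over their backs; the gripper's body (76 mm by 85 mm) begins 54 mm behind the grasp point. The pads swing forward as they close: fully open they stand 13 mm farther back than shut.
Start: joints at [0.91, 0.181, 1.607, -0, 1.354, -0.206], TCP at [0.253, 0.517, 0.405] pointing down, gripper open.
Joint ranges: [-2.99, 2.99], [-0.89, 2.07], [0.3, 2.58], [-1.14, 4.28], [0, 2.63], [-3.12, 3.12]. Speed limits (rad/s): [2.57, 2.57, 3.01, 3.14, 3.14, 3.14].

INTERFACE

Orientations are given as a unit quaternion [w, x, y, z].
In Python, from bench import ctrl gives the robot as it stands. The module is installed in compiled form; this text tells all that it offers.
- The arm moves only by the tool move_arm, never from a script. Its argument "moves" is a list of rows, each an object of numbers: "gripper": the opening in per cent of the stroke, from 0 (shut) to 100 (fully open); "x", "y", "z": the shift along the tool's x, y, z in cm; "roll": the turn about the tool's z in degrees. In form: [{"gripper": .., "x": .., "y": .., "z": .., "roll": ..}, ...]. A call has 1 to 5 rows; each row shifts and turns the commanded pose from where the row before left it, along the tool's axes as they then stand; what a row does not reach is not made up. A row lasts 1/8 s, in which the tool goes at most 62.5 mm and 10.7 degrees, less where a joint would pass 70% of its speed; a pose out of reach is approached as far as the arm can. A call is refused whole if a number of a shift passes 6.25 or a number of a turn 10.7, either way. A call with a gripper value outside its range is refused whole. The fingers move at their own pace and stop on an object; the grip force is fixed at half the most. Time passes only in rows, so rows that do not move let the fingers close. It gives the time, the measured TCP pose, the force and the opening at its end, in the units of the state.
- ctrl.get_obs(): the state, without advancing time (a new reading comes with each control period).
- ctrl.camera(name): name is "side" or "top" or "wrist"; returns a dict with "img" (400x640x3 uint8, red, green, blue), "fx", "fy", "cx", "cy" (pixels), "D" ([k1, k2, p1, p2, k3] as OpenCV has them; the pictures are not rectified), "world_from_camera" (4x4, takes a point from camera to world coordinates); the wrist camera has in their place "tool_from_camera" (4x4, takes a point from camera to tool coordinates, whose origin is the TCP and whose axes are the tool frame's). Camera axes: x right, y up, looking along -z (the intrinsics and any distortion apply to the point x, -y, -z); pixel columns grow to the right and rows downward; lengths in m; the calibration is good to about 2 mm. A picture is of the moment at which its call begins: read the wrist's pose just before it. There is no depth.
- ctrl.hand_in(): hands the job in, once; it reports no verdict.
The state is a dict: "time_s": time; "q": joint angles; "dq": joint speeds; "joint_efforts": joint torques, N m; "eef_pos": TCP position; "eef_rot": TCP orientation; "wrist_force": force on the tool from outside, world axes, zero at the start; "torque": the same for the moment, N m; "opening": opening from 0.0 (shut) to 1.0 (fully open).
Only numpy, scipy, OpenCV 4.12 (cv2) and the standard library are available. Lean on these libraries where they do the work, as an engineer would, in place of code of your own. Each camera call takes 0.05 s, during which the arm holds its last target. There are 200 camera calls.

TASK

Close the filter cell: two diagonally opposite knobs of its cover are already about half way down, so first turn the other two clockwise until they are about half way down too. Then tighten all four knobs fully home in crosswise order, following each knob with the one diagonally opposite, so that the cover seats flat on the chamber; let go of the knobs and leave the things around the cell where they are.

Things in the scene. Friction and masses are not known exactly. Their poses are not given: they have to be found in the camera images.
- cell_base: Aluminium chamber block of a filter cell, 176 x 176 mm, top face 40 mm above the worktop, fixed to the worktop, with a brass hose nipple on its +x side. Origin: centre of its underside, z up. Four studs stand at (+-60, +-60) mm from its centre.
- cell_cover: Square steel cover plate, 160 x 160 x 12 mm, with a round sight glass in the middle, threaded over the four studs (about 2 mm play), 0.3 to 0.5 kg. Origin: centre of its underside. Four sprung pins (about 4 to 5 N each) push it up against the knobs' feet; seated flush, its underside lies on the chamber's top face, 40 mm above the worktop; with all knobs up it would stand 6 mm higher.
- knob_a_grip (a point): Middle of the grip bar of knob a, a black T-bar knob at (+60, +60) mm from the chamber's centre in the chamber's frame (a, b, c, d run anticlockwise seen from above; a is diagonally opposite c, b opposite d). The bar is 64 mm long (along this point's x axis), 16 mm wide (y) and 24 mm high (z), the point in its middle; the bar's underside is 16 mm above the cover where the knob's foot touches it. It stands 80 mm above the worktop when fully home, 86 mm when fully up.
- knob_a (a joint): Turn of knob a in rad about the vertical, growing as it is tightened (clockwise from above): 0 fully up, 2.0 fully home (a stop). It sinks 3 mm per rad. When home the bar points along the diagonal from the cover's centre; at 0 it stands 2.0 rad anticlockwise of that. Turning takes about 0.1 N m; it stays where it is left. Starts about half way down, 0.85 to 1.1, its foot on the cover.
- knob_b_grip (a point): Middle of the grip bar of knob b, a black T-bar knob at (-60, +60) mm from the chamber's centre in the chamber's frame (a, b, c, d run anticlockwise seen from above; a is diagonally opposite c, b opposite d). The bar is 64 mm long (along this point's x axis), 16 mm wide (y) and 24 mm high (z), the point in its middle; the bar's underside is 16 mm above the cover where the knob's foot touches it. It stands 80 mm above the worktop when fully home, 86 mm when fully up.
- knob_b (a joint): Turn of knob b in rad about the vertical, growing as it is tightened (clockwise from above): 0 fully up, 2.0 fully home (a stop). It sinks 3 mm per rad. When home the bar points along the diagonal from the cover's centre; at 0 it stands 2.0 rad anticlockwise of that. Turning takes about 0.1 N m; it stays where it is left. Starts nearly up, 0 to 0.25, its foot clear of the cover.
- knob_c_grip (a point): Middle of the grip bar of knob c, a black T-bar knob at (-60, -60) mm from the chamber's centre in the chamber's frame (a, b, c, d run anticlockwise seen from above; a is diagonally opposite c, b opposite d). The bar is 64 mm long (along this point's x axis), 16 mm wide (y) and 24 mm high (z), the point in its middle; the bar's underside is 16 mm above the cover where the knob's foot touches it. It stands 80 mm above the worktop when fully home, 86 mm when fully up.
- knob_c (a joint): Turn of knob c in rad about the vertical, growing as it is tightened (clockwise from above): 0 fully up, 2.0 fully home (a stop). It sinks 3 mm per rad. When home the bar points along the diagonal from the cover's centre; at 0 it stands 2.0 rad anticlockwise of that. Turning takes about 0.1 N m; it stays where it is left. Starts about half way down, 0.85 to 1.1, its foot on the cover.
- knob_d_grip (a point): Middle of the grip bar of knob d, a black T-bar knob at (+60, -60) mm from the chamber's centre in the chamber's frame (a, b, c, d run anticlockwise seen from above; a is diagonally opposite c, b opposite d). The bar is 64 mm long (along this point's x axis), 16 mm wide (y) and 24 mm high (z), the point in its middle; the bar's underside is 16 mm above the cover where the knob's foot touches it. It stands 80 mm above the worktop when fully home, 86 mm when fully up.
- knob_d (a joint): Turn of knob d in rad about the vertical, growing as it is tightened (clockwise from above): 0 fully up, 2.0 fully home (a stop). It sinks 3 mm per rad. When home the bar points along the diagonal from the cover's centre; at 0 it stands 2.0 rad anticlockwise of that. Turning takes about 0.1 N m; it stays where it is left. Starts nearly up, 0 to 0.25, its foot clear of the cover.
- tape_roll: Roll of brown tape lying flat, 94 mm across, 19 mm high, loose bystander. Origin: centre of its underside.
- notebook: Purple notebook lying flat, 210 x 152 x 14 mm, loose bystander. Origin: centre of its underside.

How it is judged:
By the outcome, as a careful person would: the job done as asked, in the order asked, and still so for the second after the job is handed in, with the robot touching nothing.
It also fails if it takes over 72 s, if anything falls off the work surface, if the arm or the gripper's body presses on something with over 40 N, if the wrist force passes 120 N, or if a joint passes its speed limit or range.

## Working session

There is one attempt and no reset: what is moved stays moved. The work goes in short steps, Python scripts to look and compute and a tool call to move; the robot and the scene stay as the last step left them, time stands still between calls to the robot, and variables do not carry over. Pictures are saved under pics/ and viewed, about 8 in all and at most 12, crops included, and the job is handed in when it is done.

Besides the shell and the picture viewer there is one more tool, called after ">>>" by a JSON object that holds its "api" and its "payload", one argument or row to a line. move_arm: Moves the arm, as the interface text tells. Its arguments: {"type":"object","properties":{"moves":{"type":"array","items":{"type":"object","properties":{"gripper":{"type":"number"},"x":{"type":"number"},"y":{"type":"number"},"z":{"type":"number"},"roll":{"type":"number"}}}}},"required":["moves"]}

```bash
mkdir -p pics; python3 - <<'E'
from bench import ctrl
import cv2,numpy as np
o=ctrl.get_obs()
print({k:np.round(v,3) for k,v in o.items()})
ims=[]
for n in ["top","side"]:
    c=ctrl.camera(n); cv2.imwrite(f"pics/{n}0.png",c["img"][:,:,::-1]); 
    print(n,c["fx"],c["fy"],c["cx"],c["cy"],c["D"],np.round(c["world_from_camera"],3).tolist())
E
```

```text
{'time_s': np.float64(0.0), 'q': array([ 0.91 ,  0.182,  1.608, -0.   ,  1.354, -0.206]), 'dq': array([ 0.   ,  0.001, -0.001,  0.001,  0.002, -0.   ]), 'joint_efforts': array([ 1.0000e-03, -4.4486e+01, -3.5134e+01, -0.0000e+00,  9.0000e-03,
        0.0000e+00]), 'eef_pos': array([0.252, 0.516, 0.404]), 'eef_rot': array([ 0.   ,  0.848,  0.529, -0.001]), 'wrist_force': array([ 0.059, -0.664, -0.03 ]), 'torque': array([-0.006,  0.016,  0.038]), 'opening': np.float64(0.996)}
top 495.3516695785871 495.3516695785871 325.9435346537034 203.52813181881896 [-0.10795211  0.          0.          0.          0.        ] [[0.012, 0.997, -0.079, 0.447], [-1.0, 0.013, 0.01, -0.125], [0.01, 0.079, 0.997, 1.488], [0.0, 0.0, 0.0, 1.0]]
side 459.9921460898068 459.9921460898068 318.52653617174514 202.90339212382037 [0.04681708 0.         0.         0.         0.        ] [[-0.999, 0.026, -0.042, 0.5], [-0.049, -0.387, 0.921, 0.843], [0.007, 0.922, 0.388, 0.497], [0.0, 0.0, 0.0, 1.0]]
```

View pics/top0.png

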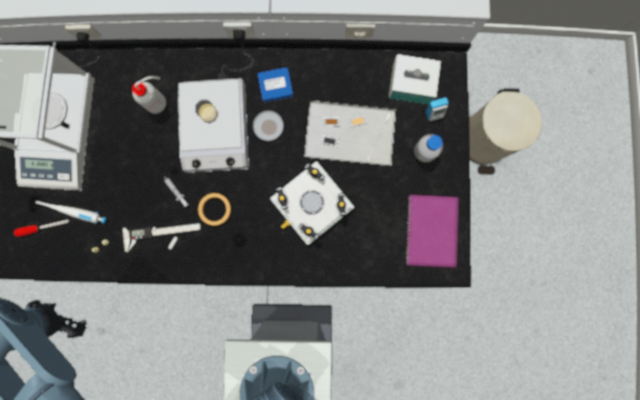

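```bash
cat > h.py <<'E'
import cv2,numpy as np
from scipy.spatial.transform import Rotation as R
def pose(o):
    q=o["eef_rot"];T=np.eye(4);T[:3,:3]=R.from_quat([q[1],q[2],q[3],q[0]]).as_matrix();T[:3,3]=o["eef_pos"];return T
def ray(c,uv,T,z):
    K=np.array([[c["fx"],0,c["cx"]],[0,c["fy"],c["cy"]],[0,0,1]])
    n=cv2.undistortPoints(np.array(uv,float).reshape(-1,1,2),K,np.array(c["D"])).reshape(-1,2)
    d=np.c_[n[:,0],-n[:,1],-np.ones(len(n))]@T[:3,:3].T
    return T[:3,3]+d*((z-T[2,3])/d[:,2])[:,None]
E
python3 - <<'E'
from bench import ctrl
from h import *
c=ctrl.camera("top")
print(ray(c,[[314,171],[281,198],[341,205],[308,231],[312,202],[285,225]],c["world_from_camera"],0.09).round(3))
a=cv2.resize(c["img"][155:250,260:365],None,fx=6,fy=6,interpolation=cv2.INTER_CUBIC)
cv2.imwrite("pics/t1.png",a[:,:,::-1])
E
```

```text
[[ 0.65  -0.103  0.09 ]
 [ 0.572 -0.011  0.09 ]
 [ 0.554 -0.181  0.09 ]
 [ 0.48  -0.089  0.09 ]
 [ 0.562 -0.099  0.09 ]
 [ 0.496 -0.024  0.09 ]]
```

View pics/t1.png

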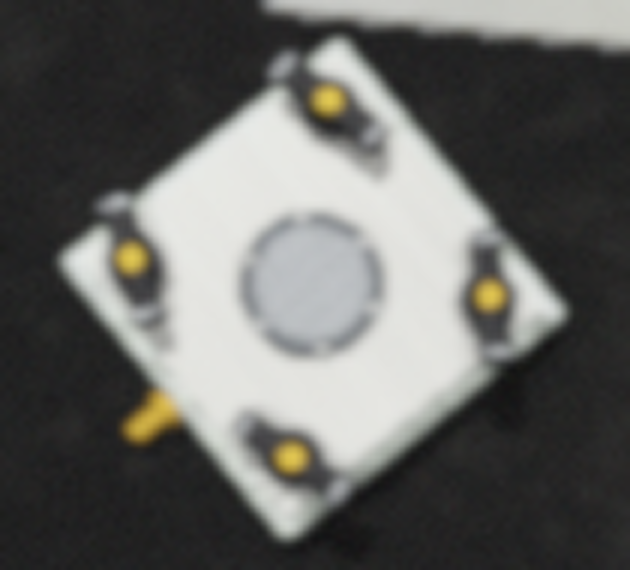

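>>> {"api": "move_arm", "payload": {
  "moves": [
    {"x":-3.7,"y":4.95,"z":0},
    {"x":-3.7,"y":4.95,"z":0},
    {"x":-3.7,"y":4.95,"z":0},
    {"x":-3.7,"y":4.95,"z":0},
    {"x":-3.7,"y":4.95,"z":0}
  ]
}}

```text
validation failed for argument at $.mo...
```

>>> {"api": "move_arm", "payload": {
  "moves": [
    {"x":-3.7,"y":4.95,"z":0},
    {"x":-3.7,"y":4.95,"z":0},
    {"x":-3.7,"y":4.95,"z":0},
    {"x":-3.7,"y":4.95,"z":0},
    {"x":-3.7,"y":4.95,"z":0}
  ]
}}

```text
validation failed for argument at $.mo...
```

>>> {"api": "move_arm", "payload": {
  "moves": [
    {"x":-3.7,"y":4.95},
    {"x":0,"gripper":45},
    {"x":0}
  ]
}}

```text
validation failed for argument at $.mo...
```

```bash
python3 - <<'E'
from bench import ctrl
from h import *
o=ctrl.get_obs();c=ctrl.camera("wrist")
print(o["time_s"],o["q"].round(3),o["eef_pos"].round(4),o["opening"],np.round(c["tool_from_camera"],3).tolist(),c["fx"],c["cx"],c["cy"],c["D"])
np.savez("w1.npz",img=c["img"],P=pose(o),**{k:c[k] for k in("fx","fy","cx","cy","D","tool_from_camera")})
cv2.imwrite("pics/w1.png",c["img"][:,:,::-1])
E
```

```text
0.15 [ 0.91   0.181  1.608  0.     1.354 -0.206] [0.2524 0.5164 0.404 ] 1.0007206418589794 [[1.0, -0.001, 0.0, -0.0], [-0.0, -0.961, -0.277, -0.07], [0.0, 0.277, -0.961, 0.031], [0.0, 0.0, 0.0, 1.0]] 297.0491825093267 321.20857975323264 199.69889453086387 [-0.05702791  0.          0.          0.          0.        ]
```

View pics/w1.png

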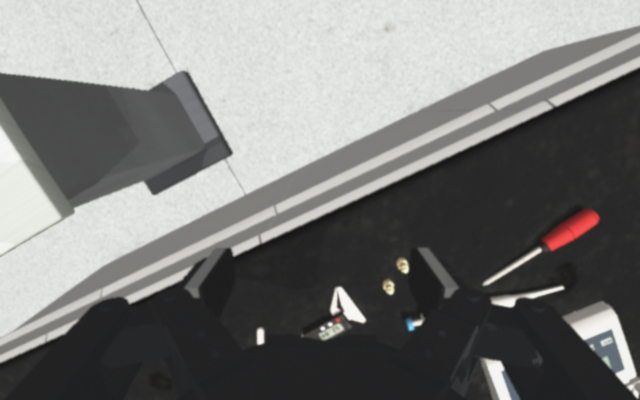

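>>> {"api": "move_arm", "payload": {
  "moves": [
    {"gripper":100,"roll":0,"x":-3.43,"y":5.03,"z":0},
    {"gripper":100,"roll":0,"x":-3.43,"y":5.03,"z":0},
    {"gripper":100,"roll":0,"x":-3.43,"y":5.03,"z":0},
    {"gripper":100,"roll":0,"x":-3.43,"y":5.03,"z":0},
    {"gripper":100,"roll":0,"x":-3.43,"y":5.03,"z":0}
  ]
}}

```text
time_s: 0.82
eef_pos: [0.4037, 0.2503, 0.4048]
eef_rot: [0.0, 0.848, 0.53, 0.0]
wrist_force: [0.6, 0.4, -0.2]
opening: 1.002
```

>>> {"api": "move_arm", "payload": {
  "moves": [
    {"gripper":100,"roll":0,"x":-3.43,"y":5.03,"z":0},
    {"gripper":100,"roll":0,"x":-3.43,"y":5.03,"z":0},
    {"gripper":100,"roll":0,"x":-3.43,"y":5.03,"z":0},
    {"gripper":100,"roll":0,"x":-3.43,"y":5.03,"z":0},
    {"gripper":100,"roll":0,"x":-3.43,"y":5.03,"z":0}
  ]
}}

```text
time_s: 1.45
eef_pos: [0.5544, -0.0145, 0.4047]
eef_rot: [-0.0, 0.848, 0.529, 0.0]
wrist_force: [0.0, 0.6, -0.5]
opening: 1.0
```

>>> {"api": "move_arm", "payload": {
  "moves": [
    {"gripper":100,"roll":0,"x":-3.43,"y":5.03,"z":0},
    {"gripper":100,"roll":0,"x":-3.43,"y":5.03,"z":0},
    {"gripper":50,"roll":0,"x":0,"y":0,"z":0},
    {"gripper":50,"roll":0,"x":0,"y":0,"z":0}
  ]
}}

```text
time_s: 1.95
eef_pos: [0.6138, -0.1184, 0.404]
eef_rot: [-0.001, 0.849, 0.529, -0.0]
wrist_force: [0.2, 0.8, -1.2]
opening: 0.604
```

```bash
python3 - <<'E'
from bench import ctrl
from h import *
o=ctrl.get_obs();c=ctrl.camera("wrist")
print(o["time_s"],o["q"].round(3),o["eef_pos"].round(4),o["opening"],o["wrist_force"].round(1))
np.savez("w1.npz",img=c["img"],P=pose(o),**{k:c[k] for k in("fx","fy","cx","cy","D","tool_from_camera")})
cv2.imwrite("pics/w2.png",c["img"][:,:,::-1])
E
```

```text
1.95 [-0.38   0.292  1.474  0.     1.377 -1.496] [ 0.6138 -0.1184  0.404 ] 0.6037422437022221 [ 0.2  0.8 -1.2]
```

View pics/w2.png

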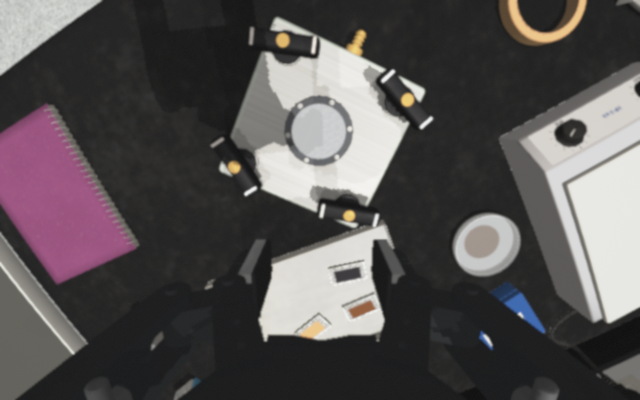

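```bash
python3 - <<'E'
from h import *
w=dict(np.load("w1.npz"));T=w["P"]@w["tool_from_camera"]
h=cv2.cvtColor(w["img"],cv2.COLOR_RGB2HSV)
m=cv2.inRange(h,(15,110,90),(30,255,255));m[230:]=0
n,_,s,ce=cv2.connectedComponentsWithStats(m)
seed=dict(a=(283,40),b=(234,167),c=(349,215),d=(407,99))
ends=dict(a=[(251,38),(318,47)],b=[(215,144),(253,188)],c=[(321,208),(378,221)],d=[(388,74),(429,124)])
C={}
for k in "abcd":
    i=min(range(1,n),key=lambda i:np.hypot(*(ce[i]-seed[k]))if s[i,4]>15 else 1e9)
    z=.095 if k in"ac" else .098
    p=ray(w,ce[i],T,z+.001)[0];e=ray(w,ends[k],T,z);d=e[1]-e[0]
    C[k]=p;print(k,ce[i].round(1),s[i,4],p.round(4),"mid",e.mean(0).round(4),"len",np.hypot(*d[:2]).round(4),"ang",np.degrees(np.arctan2(d[1],d[0])).round(1)%180)
cen=sum(C.values())/4
print(cen,[(k,(np.degrees(np.arctan2(*(C[k]-cen)[1::-1]))%360).round(1),np.hypot(*(C[k]-cen)[:2]).round(4)) for k in C])
for k in"abcd":print
E
python3 - <<'E'
import cv2
i=cv2.imread("pics/w2.png")[15:235,205:440]
cv2.imwrite("pics/w2z.png",cv2.resize(i,None,fx=2.7,fy=2.7,interpolation=cv2.INTER_CUBIC))
E
```

```text
a [282.4  39.7] 176 [ 0.4797 -0.0902  0.096 ] mid [ 0.4821 -0.0896  0.095 ] len 0.058 ang 56.4
b [233.9 166.6] 129 [ 0.5563 -0.1817  0.099 ] mid [ 0.5563 -0.1817  0.098 ] len 0.0532 ang 12.0
c [348.7 215.1] 112 [ 0.648  -0.1055  0.096 ] mid [ 0.6483 -0.1044  0.095 ] len 0.0584 ang 50.5
d [407.   99.5] 153 [ 0.5717 -0.0139  0.099 ] mid [ 0.5725 -0.012   0.098 ] len 0.058 ang 17.2
[ 0.56394449 -0.09785182  0.0975    ] [('a', np.float64(174.8), np.float64(0.0846)), ('b', np.float64(264.8), np.float64(0.0842)), ('c', np.float64(354.8), np.float64(0.0844)), ('d', np.float64(84.7), np.float64(0.0843))]
```

View pics/w2z.png

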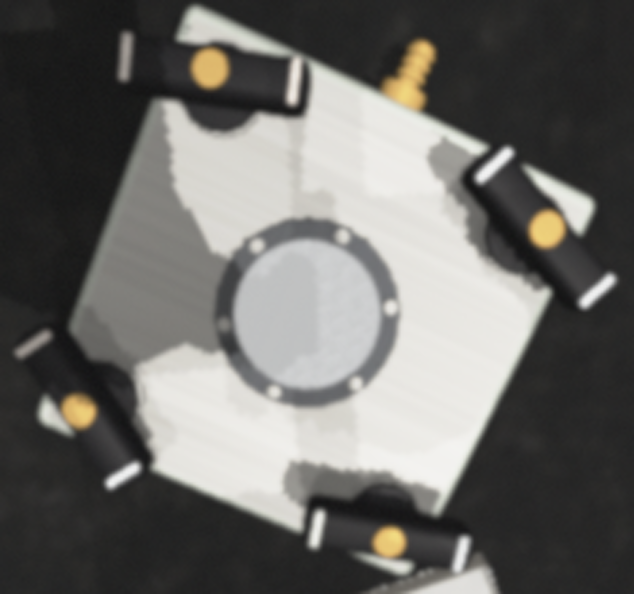

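>>> {"api": "move_arm", "payload": {
  "moves": [
    {"gripper":50,"roll":0,"x":-4.13,"y":-1.2,"z":3.4},
    {"gripper":50,"roll":0,"x":-4.13,"y":-1.2,"z":3.4},
    {"gripper":50,"roll":-9.5,"x":0,"y":0,"z":3.4},
    {"gripper":50,"roll":-9.5,"x":0,"y":0,"z":0},
    {"gripper":50,"roll":-9.5,"x":0,"y":0,"z":0}
  ]
}}

```text
time_s: 2.62
eef_pos: [0.5557, -0.1804, 0.3025]
eef_rot: [-0.0, 0.689, 0.725, -0.0]
wrist_force: [-0.7, 0.8, 0.4]
opening: 0.501
```

>>> {"api": "move_arm", "payload": {
  "moves": [
    {"gripper":50,"roll":-9.6,"x":0,"y":0,"z":0},
    {"gripper":50,"roll":0,"x":0,"y":0,"z":0}
  ]
}}

```text
time_s: 2.88
eef_pos: [0.5561, -0.1805, 0.3031]
eef_rot: [0.0, 0.629, 0.778, 0.0]
wrist_force: [0.6, -0.3, 0.7]
opening: 0.498
```

```bash
cat > s.py <<'E'
from bench import ctrl
from h import *
import sys
K=dict(a=(.4795,-.0902),b=(.5563,-.1822),c=(.6484,-.1055),d=(.5717,-.0134))
def st(to=None):
    o=ctrl.get_obs();X=pose(o)[:3,:3]
    print(round(o["time_s"],2),o["eef_pos"].round(4),"psi",np.degrees(np.arctan2(X[1,0],X[0,0])).round(1),"q",o["q"].round(2),"op",round(o["opening"],3),"F",o["wrist_force"].round(1),"M",o["torque"].round(2))
    if to: print("shift cm",(X.T@(np.r_[K[to],o["eef_pos"][2]]-o["eef_pos"])*100).round(2))
    return o
if __name__=="__main__":
    o=st(sys.argv[1])
    if len(sys.argv)>2:
        c=ctrl.camera(sys.argv[2]);cv2.imwrite(f"pics/{sys.argv[3]}.png",c["img"][:,:,::-1])
        np.savez(sys.argv[3]+".npz",img=c["img"],P=pose(o),**{k:c[k] for k in("fx","fy","cx","cy","D","tool_from_camera","world_from_camera") if k in c})
E
python3 s.py b wrist w3
```

```text
2.88 [ 0.5561 -0.1805  0.3031] psi 102.1 q [-0.52  0.31  1.67  0.    1.16 -2.3 ] op 0.498 F [ 0.6 -0.3  0.7] M [0.05 0.05 0.02]
shift cm [-0.17 -0.01  0.  ]
```

View pics/w3.png

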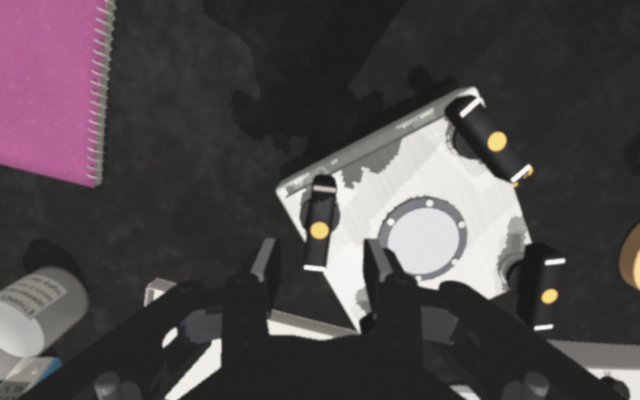

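```bash
python3 - <<'E'
from h import *
w=dict(np.load("w3.npz"));T=w["P"]@w["tool_from_camera"]
print("cap",ray(w,[(319,230),(497,141),(549,296)],T,.098).round(4))
e=ray(w,[(324,187),(314,268)],T,.098);d=e[1]-e[0];print(e.mean(0),np.hypot(*d[:2]),np.degrees(np.arctan2(d[1],d[0]))%180)
E
```

```text
cap [[ 0.5562 -0.1825  0.098 ]
 [ 0.4795 -0.0915  0.098 ]
 [ 0.572  -0.0132  0.098 ]]
[ 0.55569661 -0.18274161  0.098     ] 0.05493583057641595 5.392030435020246
```

>>> {"api": "move_arm", "payload": {
  "moves": [
    {"gripper":50,"roll":6,"x":-0.18,"y":0,"z":2},
    {"gripper":50,"roll":0,"x":0,"y":0,"z":2},
    {"gripper":50,"roll":0,"x":0,"y":0,"z":1.9},
    {"gripper":0,"roll":0,"x":0,"y":0,"z":0},
    {"gripper":0,"roll":0,"x":0,"y":0,"z":0}
  ]
}}

```text
time_s: 3.55
eef_pos: [0.5553, -0.1827, 0.2414]
eef_rot: [-0.003, 0.669, 0.744, -0.0]
wrist_force: [-0.4, 2.4, -13.7]
opening: 0.308
```

>>> {"api": "move_arm", "payload": {
  "moves": [
    {"gripper":0,"roll":0,"x":0,"y":0,"z":0},
    {"gripper":0,"roll":0,"x":0,"y":0,"z":0}
  ]
}}

```text
time_s: 3.8
eef_pos: [0.5553, -0.1827, 0.2416]
eef_rot: [-0.003, 0.669, 0.743, -0.0]
wrist_force: [-2.6, 4.4, -21.5]
opening: 0.305
```

```bash
python3 s.py b
```

```text
3.8 [ 0.5553 -0.1827  0.2416] psi 96.1 q [-0.52  0.4   1.69  0.    1.06 -2.2 ] op 0.305 F [ -2.6   4.4 -21.5] M [0.7  0.37 0.02]
shift cm [ 0.04  0.11 -0.  ]
```

>>> {"api": "move_arm", "payload": {
  "moves": [
    {"gripper":45,"roll":0,"x":0,"y":0,"z":0},
    {"gripper":45,"roll":0,"x":0,"y":0,"z":-0.6},
    {"gripper":45,"roll":0,"x":0,"y":0,"z":-0.4},
    {"gripper":0,"roll":0,"x":0,"y":0,"z":0},
    {"gripper":0,"roll":0,"x":0,"y":0,"z":0}
  ]
}}

```text
time_s: 4.42
eef_pos: [0.5573, -0.1827, 0.2557]
eef_rot: [0.0, 0.669, 0.743, 0.002]
wrist_force: [-1.4, 9.0, 12.6]
opening: 0.174
```

>>> {"api": "move_arm", "payload": {
  "moves": [
    {"gripper":0,"roll":0,"x":0,"y":0,"z":0},
    {"gripper":0,"roll":0,"x":0,"y":0,"z":0}
  ]
}}

```text
time_s: 4.68
eef_pos: [0.5573, -0.1826, 0.2557]
eef_rot: [0.0, 0.669, 0.743, 0.001]
wrist_force: [-2.0, 9.4, 12.9]
opening: 0.171
```

```bash
python3 s.py b wrist w4
```

```text
4.67 [ 0.5573 -0.1826  0.2557] psi 96.0 q [-0.52  0.38  1.69  0.    1.08 -2.2 ] op 0.171 F [-2.   9.4 12.9] M [ 1.36  0.32 -0.12]
shift cm [ 0.05 -0.1  -0.  ]
```

View pics/w4.png

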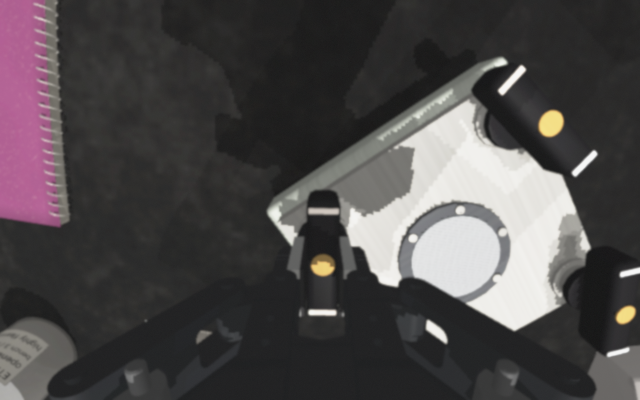

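>>> {"api": "move_arm", "payload": {
  "moves": [
    {"gripper":0,"roll":8.6,"x":0,"y":0,"z":0},
    {"gripper":0,"roll":8.6,"x":0,"y":0,"z":0},
    {"gripper":0,"roll":8.6,"x":0,"y":0,"z":0.03},
    {"gripper":0,"roll":8.6,"x":0,"y":0,"z":0.03},
    {"gripper":0,"roll":8.6,"x":0,"y":0,"z":0.04}
  ]
}}

```text
time_s: 5.35
eef_pos: [0.557, -0.1831, 0.2536]
eef_rot: [-0.0, 0.896, 0.445, 0.001]
wrist_force: [0.5, 4.8, 5.9]
opening: 0.168
```

>>> {"api": "move_arm", "payload": {
  "moves": [
    {"gripper":0,"roll":0,"x":0,"y":0,"z":0},
    {"gripper":0,"roll":0,"x":0,"y":0,"z":0}
  ]
}}

```text
time_s: 5.6
eef_pos: [0.557, -0.1832, 0.2536]
eef_rot: [-0.0, 0.895, 0.447, 0.001]
wrist_force: [-0.5, 5.0, 5.6]
opening: 0.169
```

```bash
python3 s.py b
```

```text
5.6 [ 0.557  -0.1832  0.2536] psi 53.1 q [-0.52  0.38  1.69  0.    1.07 -1.45] op 0.169 F [-0.5  5.   5.6] M [ 0.72  0.07 -0.09]
shift cm [ 0.04 -0.11 -0.  ]
```

>>> {"api": "move_arm", "payload": {
  "moves": [
    {"gripper":50,"roll":0,"x":0,"y":0,"z":0},
    {"gripper":50,"roll":0,"x":0,"y":0,"z":0},
    {"gripper":50,"roll":0,"x":0,"y":0,"z":-4.8},
    {"gripper":50,"roll":0,"x":4.83,"y":-3.0,"z":0},
    {"gripper":50,"roll":0,"x":4.83,"y":-3.0,"z":0}
  ]
}}

```text
time_s: 6.22
eef_pos: [0.5669, -0.0703, 0.3015]
eef_rot: [0.001, 0.895, 0.446, 0.001]
wrist_force: [0.6, -0.5, -0.7]
opening: 0.501
```

>>> {"api": "move_arm", "payload": {
  "moves": [
    {"gripper":50,"roll":0,"x":4.83,"y":-3.0,"z":0},
    {"gripper":50,"roll":-10,"x":0,"y":0,"z":0},
    {"gripper":50,"roll":-10,"x":0,"y":0,"z":0},
    {"gripper":50,"roll":-10,"x":0,"y":0,"z":0},
    {"gripper":50,"roll":-10,"x":0,"y":0,"z":0}
  ]
}}

```text
time_s: 6.85
eef_pos: [0.5717, -0.014, 0.3006]
eef_rot: [0.0, 0.686, 0.728, -0.0]
wrist_force: [0.1, 0.4, -0.1]
opening: 0.498
```

>>> {"api": "move_arm", "payload": {
  "moves": [
    {"gripper":50,"roll":-10,"x":0,"y":0,"z":0},
    {"gripper":50,"roll":-4,"x":0,"y":0,"z":0},
    {"gripper":50,"roll":0,"x":0,"y":0,"z":0}
  ]
}}

```text
time_s: 7.22
eef_pos: [0.5717, -0.0141, 0.3006]
eef_rot: [0.0, 0.595, 0.804, -0.0]
wrist_force: [1.2, -0.2, 0.4]
opening: 0.503
```

```bash
python3 s.py d wrist w5
```

```text
7.22 [ 0.5717 -0.0141  0.3006] psi 107.0 q [-0.23  0.29  1.7  -0.    1.15 -2.1 ] op 0.503 F [ 1.2 -0.2  0.4] M [ 0.01 -0.01  0.01]
shift cm [ 0.07  0.02 -0.  ]
```

View pics/w5.png

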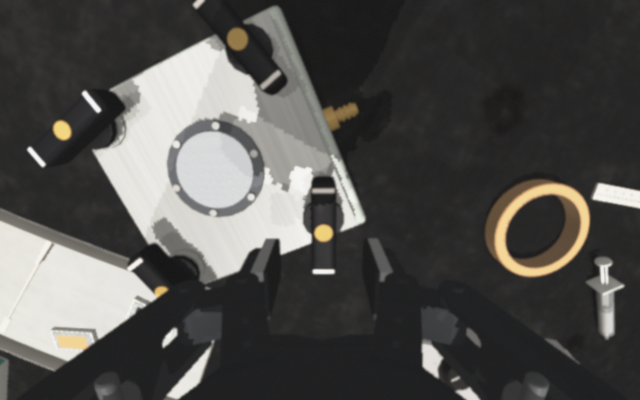

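>>> {"api": "move_arm", "payload": {
  "moves": [
    {"gripper":50,"roll":0,"x":0.07,"y":0,"z":2.2},
    {"gripper":50,"roll":0,"x":0,"y":0,"z":2.2},
    {"gripper":0,"roll":0,"x":0,"y":0,"z":0},
    {"gripper":0,"roll":0,"x":0,"y":0,"z":0},
    {"gripper":0,"roll":0,"x":0,"y":0,"z":0}
  ]
}}

```text
time_s: 7.9
eef_pos: [0.5713, -0.0131, 0.2568]
eef_rot: [-0.0, 0.595, 0.804, -0.0]
wrist_force: [-1.6, 0.2, -4.6]
opening: 0.162
```

>>> {"api": "move_arm", "payload": {
  "moves": [
    {"gripper":0,"roll":0,"x":0,"y":0,"z":0}
  ]
}}

```text
time_s: 8.02
eef_pos: [0.5713, -0.0131, 0.2568]
eef_rot: [-0.0, 0.595, 0.804, -0.0]
wrist_force: [-1.9, 1.2, -4.1]
opening: 0.164
```

Gripped at 0.16, small forces. Turn d about 54°, sinking ~2.8 mm.

>>> {"api": "move_arm", "payload": {
  "moves": [
    {"gripper":0,"roll":9,"x":0,"y":0,"z":0.06},
    {"gripper":0,"roll":9,"x":0,"y":0,"z":0.05},
    {"gripper":0,"roll":9,"x":0,"y":0,"z":0.05},
    {"gripper":0,"roll":9,"x":0,"y":0,"z":0.04},
    {"gripper":0,"roll":9,"x":0,"y":0,"z":0.04}
  ]
}}

```text
time_s: 8.65
eef_pos: [0.5714, -0.0128, 0.2545]
eef_rot: [-0.0, 0.858, 0.513, -0.0]
wrist_force: [-1.6, 2.2, -2.7]
opening: 0.165
```

>>> {"api": "move_arm", "payload": {
  "moves": [
    {"gripper":0,"roll":9,"x":0,"y":0,"z":0.04},
    {"gripper":0,"roll":0,"x":0,"y":0,"z":0},
    {"gripper":0,"roll":0,"x":0,"y":0,"z":0}
  ]
}}

```text
time_s: 9.02
eef_pos: [0.5714, -0.0128, 0.254]
eef_rot: [-0.001, 0.894, 0.448, 0.0]
wrist_force: [-2.9, 4.3, -0.9]
opening: 0.17
```

```bash
python3 s.py a
```

```text
9.03 [ 0.5714 -0.0128  0.254 ] psi 53.2 q [-0.23  0.35  1.73  0.    1.06 -1.16] op 0.17 F [-2.9  4.3 -0.9] M [ 0.8   0.47 -0.01]
shift cm [-11.71  -2.72  -0.  ]
```

>>> {"api": "move_arm", "payload": {
  "moves": [
    {"gripper":50,"roll":0,"x":0,"y":0,"z":0},
    {"gripper":50,"roll":0,"x":0,"y":0,"z":0},
    {"gripper":50,"roll":0,"x":0,"y":0,"z":-4.8},
    {"gripper":50,"roll":0,"x":-5.85,"y":-1.36,"z":0},
    {"gripper":50,"roll":0,"x":-5.85,"y":-1.36,"z":0}
  ]
}}

```text
time_s: 9.65
eef_pos: [0.4792, -0.0914, 0.3033]
eef_rot: [0.002, 0.894, 0.448, 0.001]
wrist_force: [-0.0, -1.1, 0.3]
opening: 0.498
```

>>> {"api": "move_arm", "payload": {
  "moves": [
    {"gripper":50,"roll":9.7,"x":0,"y":0,"z":0},
    {"gripper":50,"roll":9.7,"x":0,"y":0,"z":0},
    {"gripper":50,"roll":9.7,"x":0,"y":0,"z":0},
    {"gripper":50,"roll":9.7,"x":0,"y":0,"z":0},
    {"gripper":50,"roll":9.7,"x":0,"y":0,"z":0}
  ]
}}

```text
time_s: 10.28
eef_pos: [0.4799, -0.0909, 0.3027]
eef_rot: [0.001, 0.999, 0.037, 0.001]
wrist_force: [0.9, -0.6, -0.1]
opening: 0.5
```

>>> {"api": "move_arm", "payload": {
  "moves": [
    {"gripper":50,"roll":9.7,"x":0,"y":0,"z":0},
    {"gripper":50,"roll":9.7,"x":0,"y":0,"z":0},
    {"gripper":50,"roll":9.7,"x":0,"y":0,"z":0},
    {"gripper":50,"roll":9.7,"x":0,"y":0,"z":0},
    {"gripper":50,"roll":0,"x":0,"y":0,"z":0}
  ]
}}

```text
time_s: 10.9
eef_pos: [0.4798, -0.0908, 0.3025]
eef_rot: [0.0, 0.956, -0.294, 0.001]
wrist_force: [0.8, 0.1, -0.5]
opening: 0.498
```

```bash
python3 s.py a wrist w6
```

```text
10.9 [ 0.4798 -0.0908  0.3025] psi -34.2 q [-0.43  0.11  1.91 -0.    1.12  0.17] op 0.498 F [ 0.8  0.1 -0.5] M [-0.05 -0.06 -0.01]
shift cm [-0.06 -0.03 -0.  ]
```

View pics/w6.png

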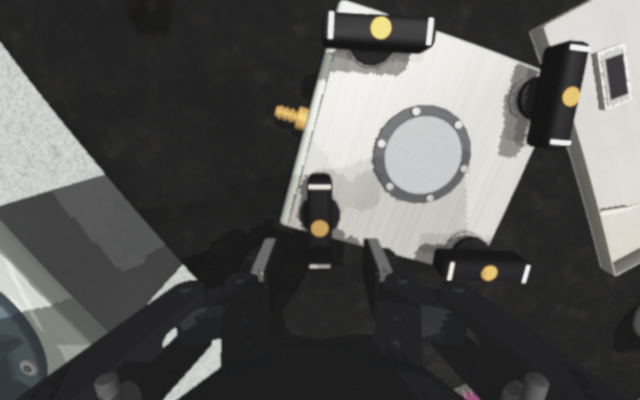

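>>> {"api": "move_arm", "payload": {
  "moves": [
    {"gripper":50,"roll":0,"x":-0.06,"y":0,"z":2.4},
    {"gripper":50,"roll":0,"x":0,"y":0,"z":2.4},
    {"gripper":0,"roll":0,"x":0,"y":0,"z":0},
    {"gripper":0,"roll":0,"x":0,"y":0,"z":0},
    {"gripper":0,"roll":0,"x":0,"y":0,"z":0}
  ]
}}

```text
time_s: 11.58
eef_pos: [0.479, -0.0901, 0.2543]
eef_rot: [0.0, 0.956, -0.294, 0.0]
wrist_force: [0.3, -0.9, -5.3]
opening: 0.17
```

>>> {"api": "move_arm", "payload": {
  "moves": [
    {"gripper":0,"roll":0,"x":0,"y":0,"z":0},
    {"gripper":0,"roll":9,"x":0,"y":0,"z":0.05},
    {"gripper":0,"roll":9,"x":0,"y":0,"z":0.05},
    {"gripper":0,"roll":9,"x":0,"y":0,"z":0.05},
    {"gripper":0,"roll":9,"x":0,"y":0,"z":0.04}
  ]
}}

```text
time_s: 12.2
eef_pos: [0.4789, -0.0898, 0.2524]
eef_rot: [-0.0, 0.817, -0.577, -0.0]
wrist_force: [-1.9, -0.0, -1.5]
opening: 0.17
```

>>> {"api": "move_arm", "payload": {
  "moves": [
    {"gripper":0,"roll":9,"x":0,"y":0,"z":0.04},
    {"gripper":0,"roll":9,"x":0,"y":0,"z":0.04},
    {"gripper":0,"roll":5,"x":0,"y":0,"z":0.03},
    {"gripper":0,"roll":0,"x":0,"y":0,"z":0}
  ]
}}

```text
time_s: 12.7
eef_pos: [0.4789, -0.0897, 0.2513]
eef_rot: [0.0, -0.687, 0.727, 0.0]
wrist_force: [-2.6, 2.2, 1.4]
opening: 0.161
```

```bash
python3 s.py a
```

```text
12.7 [ 0.4789 -0.0897  0.2513] psi -93.2 q [-0.43  0.19  1.94  0.    1.01  1.2 ] op 0.161 F [-2.6  2.2  1.4] M [ 0.59  0.41 -0.  ]
shift cm [ 0.05 -0.06 -0.  ]
```

>>> {"api": "move_arm", "payload": {
  "moves": [
    {"gripper":0,"roll":3,"x":0,"y":0,"z":0.01},
    {"gripper":0,"roll":2,"x":0,"y":0,"z":0},
    {"gripper":0,"roll":0,"x":0,"y":0,"z":0}
  ]
}}

```text
time_s: 13.08
eef_pos: [0.4789, -0.0896, 0.2512]
eef_rot: [-0.0, -0.655, 0.755, 0.0]
wrist_force: [-2.4, 4.3, 4.3]
opening: 0.17
```

```bash
python3 s.py a
```

```text
13.07 [ 0.4789 -0.0896  0.2512] psi -98.1 q [-0.43  0.19  1.94  0.    1.01  1.28] op 0.17 F [-2.4  4.3  4.3] M [0.82 0.55 0.89]
shift cm [ 0.05 -0.06 -0.  ]
```

>>> {"api": "move_arm", "payload": {
  "moves": [
    {"gripper":50,"roll":0,"x":0,"y":0,"z":0},
    {"gripper":50,"roll":0,"x":0,"y":0,"z":0},
    {"gripper":50,"roll":0,"x":0,"y":0,"z":-5},
    {"gripper":50,"roll":0,"x":-0.27,"y":-5.67,"z":0},
    {"gripper":50,"roll":0,"x":-0.27,"y":-5.67,"z":0}
  ]
}}

```text
time_s: 13.7
eef_pos: [0.5939, -0.1016, 0.3034]
eef_rot: [0.001, -0.654, 0.756, -0.002]
wrist_force: [0.5, 0.0, 1.4]
opening: 0.494
```

>>> {"api": "move_arm", "payload": {
  "moves": [
    {"gripper":50,"roll":0,"x":-0.27,"y":-5.67,"z":0},
    {"gripper":50,"roll":-10.3,"x":0,"y":0,"z":0},
    {"gripper":50,"roll":-10.3,"x":0,"y":0,"z":0},
    {"gripper":50,"roll":-10.3,"x":0,"y":0,"z":0},
    {"gripper":50,"roll":-10.3,"x":0,"y":0,"z":0}
  ]
}}

```text
time_s: 14.32
eef_pos: [0.6488, -0.1068, 0.3008]
eef_rot: [-0.0, 0.88, -0.475, 0.0]
wrist_force: [-0.1, -0.1, -0.9]
opening: 0.501
```

>>> {"api": "move_arm", "payload": {
  "moves": [
    {"gripper":50,"roll":-10.3,"x":0,"y":0,"z":0},
    {"gripper":50,"roll":-10.4,"x":0,"y":0,"z":0},
    {"gripper":50,"roll":0,"x":0,"y":0,"z":0}
  ]
}}

```text
time_s: 14.7
eef_pos: [0.6487, -0.1067, 0.3009]
eef_rot: [0.0, 0.95, -0.313, 0.0]
wrist_force: [0.8, 0.8, 0.4]
opening: 0.503
```

```bash
python3 s.py c wrist w7
```

```text
14.7 [ 0.6487 -0.1067  0.3009] psi -36.5 q [-0.34  0.46  1.47 -0.    1.21  0.29] op 0.503 F [0.8 0.8 0.4] M [ 0.05 -0.02 -0.04]
shift cm [-0.1  -0.08 -0.  ]
```

View pics/w7.png

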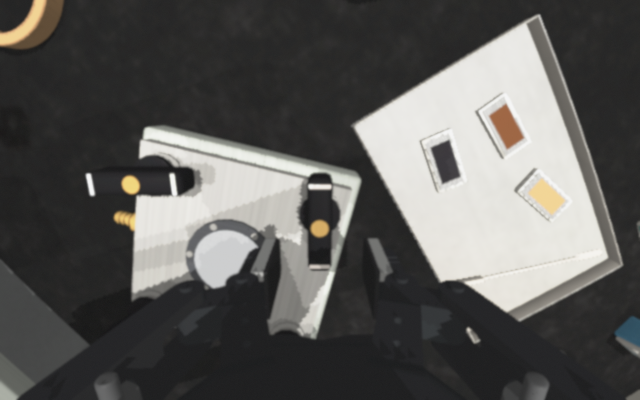

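>>> {"api": "move_arm", "payload": {
  "moves": [
    {"gripper":50,"roll":0,"x":-0.1,"y":-0.08,"z":2.3},
    {"gripper":50,"roll":0,"x":0,"y":0,"z":2.35},
    {"gripper":0,"roll":0,"x":0,"y":0,"z":0},
    {"gripper":0,"roll":0,"x":0,"y":0,"z":0},
    {"gripper":0,"roll":0,"x":0,"y":0,"z":0}
  ]
}}

```text
time_s: 15.38
eef_pos: [0.6481, -0.1053, 0.2544]
eef_rot: [0.0, 0.95, -0.312, 0.0]
wrist_force: [1.2, -2.2, -6.9]
opening: 0.162
```

>>> {"api": "move_arm", "payload": {
  "moves": [
    {"gripper":0,"roll":0,"x":0,"y":0,"z":0},
    {"gripper":0,"roll":9,"x":0,"y":0,"z":0.05},
    {"gripper":0,"roll":9,"x":0,"y":0,"z":0.05},
    {"gripper":0,"roll":9,"x":0,"y":0,"z":0.05},
    {"gripper":0,"roll":9,"x":0,"y":0,"z":0.04}
  ]
}}

```text
time_s: 16.0
eef_pos: [0.648, -0.1051, 0.2525]
eef_rot: [-0.0, 0.806, -0.592, -0.0]
wrist_force: [-0.9, -0.4, -6.5]
opening: 0.165
```

>>> {"api": "move_arm", "payload": {
  "moves": [
    {"gripper":0,"roll":9,"x":0,"y":0,"z":0.04},
    {"gripper":0,"roll":9,"x":0,"y":0,"z":0.04},
    {"gripper":0,"roll":5,"x":0,"y":0,"z":0.03},
    {"gripper":0,"roll":3,"x":0,"y":0,"z":0},
    {"gripper":0,"roll":0,"x":0,"y":0,"z":0}
  ]
}}

```text
time_s: 16.62
eef_pos: [0.6481, -0.1048, 0.2513]
eef_rot: [-0.0, -0.654, 0.756, 0.0]
wrist_force: [0.6, 1.6, -6.3]
opening: 0.169
```

```bash
python3 s.py b
```

```text
16.62 [ 0.6481 -0.1048  0.2513] psi -98.2 q [-0.34  0.52  1.49 -0.    1.13  1.37] op 0.169 F [ 0.6  1.6 -6.3] M [ 0.25 -0.16  0.91]
shift cm [8.97 7.98 0.  ]
```

>>> {"api": "move_arm", "payload": {
  "moves": [
    {"gripper":50,"roll":0,"x":0,"y":0,"z":0},
    {"gripper":50,"roll":0,"x":0,"y":0,"z":0},
    {"gripper":50,"roll":0,"x":0,"y":0,"z":-5},
    {"gripper":50,"roll":0,"x":4.48,"y":4.0,"z":0},
    {"gripper":50,"roll":0,"x":4.48,"y":4.0,"z":0}
  ]
}}

```text
time_s: 17.25
eef_pos: [0.5557, -0.1829, 0.3033]
eef_rot: [0.001, -0.654, 0.756, -0.002]
wrist_force: [-0.8, -0.5, 0.9]
opening: 0.499
```

>>> {"api": "move_arm", "payload": {
  "moves": [
    {"gripper":50,"roll":-10.1,"x":0,"y":0,"z":0},
    {"gripper":50,"roll":-10.1,"x":0,"y":0,"z":0},
    {"gripper":50,"roll":-10.1,"x":0,"y":0,"z":0},
    {"gripper":50,"roll":-10.1,"x":0,"y":0,"z":0},
    {"gripper":50,"roll":-10.1,"x":0,"y":0,"z":0}
  ]
}}

```text
time_s: 17.88
eef_pos: [0.5563, -0.1825, 0.3024]
eef_rot: [0.0, 0.915, -0.403, 0.001]
wrist_force: [0.1, -0.3, -0.2]
opening: 0.501
```

>>> {"api": "move_arm", "payload": {
  "moves": [
    {"gripper":50,"roll":-10.1,"x":0,"y":0,"z":0},
    {"gripper":50,"roll":-10.1,"x":0,"y":0,"z":0},
    {"gripper":50,"roll":-10.1,"x":0,"y":0,"z":0},
    {"gripper":50,"roll":-10.1,"x":0,"y":0,"z":0},
    {"gripper":50,"roll":-10.1,"x":0,"y":0,"z":0}
  ]
}}

```text
time_s: 18.5
eef_pos: [0.5563, -0.1825, 0.3024]
eef_rot: [0.0, 1.0, 0.026, 0.001]
wrist_force: [0.6, 0.5, 0.3]
opening: 0.502
```

>>> {"api": "move_arm", "payload": {
  "moves": [
    {"gripper":50,"roll":-10.1,"x":0,"y":0,"z":0},
    {"gripper":50,"roll":-10.1,"x":0,"y":0,"z":0},
    {"gripper":50,"roll":-10.1,"x":0,"y":0,"z":0},
    {"gripper":50,"roll":-10.1,"x":0,"y":0,"z":0},
    {"gripper":50,"roll":-10.1,"x":0,"y":0,"z":0}
  ]
}}

```text
time_s: 19.12
eef_pos: [0.5563, -0.1825, 0.3024]
eef_rot: [0.001, 0.893, 0.45, 0.001]
wrist_force: [0.6, 0.1, 0.1]
opening: 0.497
```

>>> {"api": "move_arm", "payload": {
  "moves": [
    {"gripper":50,"roll":0,"x":0,"y":0,"z":0}
  ]
}}

```text
time_s: 19.25
eef_pos: [0.5562, -0.1824, 0.3022]
eef_rot: [0.001, 0.895, 0.446, 0.001]
wrist_force: [-0.2, 0.4, -0.1]
opening: 0.501
```

```bash
python3 s.py b
```

```text
19.25 [ 0.5562 -0.1824  0.3022] psi 53.0 q [-0.52  0.31  1.67  0.    1.16 -1.45] op 0.501 F [-0.2  0.4 -0.1] M [-0.04 -0.05  0.02]
shift cm [ 0.02 -0.01 -0.  ]
```

>>> {"api": "move_arm", "payload": {
  "moves": [
    {"gripper":50,"roll":0,"x":0,"y":0,"z":2.4},
    {"gripper":50,"roll":0,"x":0,"y":0,"z":2.4},
    {"gripper":0,"roll":0,"x":0,"y":0,"z":0},
    {"gripper":0,"roll":0,"x":0,"y":0,"z":0},
    {"gripper":0,"roll":0,"x":0,"y":0,"z":0}
  ]
}}

```text
time_s: 19.88
eef_pos: [0.556, -0.1819, 0.2538]
eef_rot: [-0.0, 0.895, 0.447, 0.0]
wrist_force: [-0.7, 2.6, -3.4]
opening: 0.166
```

>>> {"api": "move_arm", "payload": {
  "moves": [
    {"gripper":0,"roll":0,"x":0,"y":0,"z":0},
    {"gripper":0,"roll":9,"x":0,"y":0,"z":0.05},
    {"gripper":0,"roll":9,"x":0,"y":0,"z":0.05},
    {"gripper":0,"roll":9,"x":0,"y":0,"z":0.05},
    {"gripper":0,"roll":9,"x":0,"y":0,"z":0.04}
  ]
}}

```text
time_s: 20.5
eef_pos: [0.5561, -0.1818, 0.2519]
eef_rot: [-0.0, 0.989, 0.147, 0.0]
wrist_force: [-0.1, 3.5, -2.3]
opening: 0.168
```

>>> {"api": "move_arm", "payload": {
  "moves": [
    {"gripper":0,"roll":9,"x":0,"y":0,"z":0.04},
    {"gripper":0,"roll":9,"x":0,"y":0,"z":0.04},
    {"gripper":0,"roll":5,"x":0,"y":0,"z":0.03},
    {"gripper":0,"roll":2,"x":0,"y":0,"z":0},
    {"gripper":0,"roll":0,"x":0,"y":0,"z":0}
  ]
}}

```text
time_s: 21.12
eef_pos: [0.5562, -0.1817, 0.2507]
eef_rot: [-0.0, 0.998, -0.067, 0.0]
wrist_force: [0.7, 5.8, -0.2]
opening: 0.168
```

```bash
python3 s.py d
```

```text
21.12 [ 0.5562 -0.1817  0.2507] psi -7.7 q [-0.52  0.38  1.69  0.    1.07 -0.38] op 0.168 F [ 0.7  5.8 -0.2] M [0.98 0.04 0.77]
shift cm [-7.300e-01 -1.689e+01  1.000e-02]
```

Stop reached on b (0.77 N m). Now d: ψ to 53.2 (roll −61).

>>> {"api": "move_arm", "payload": {
  "moves": [
    {"gripper":50,"roll":0,"x":0,"y":0,"z":0},
    {"gripper":50,"roll":0,"x":0,"y":0,"z":0},
    {"gripper":50,"roll":0,"x":0,"y":0,"z":-5},
    {"gripper":50,"roll":0,"x":-0.24,"y":-5.63,"z":0},
    {"gripper":50,"roll":0,"x":-0.24,"y":-5.63,"z":0}
  ]
}}

```text
time_s: 21.75
eef_pos: [0.5671, -0.07, 0.3018]
eef_rot: [0.001, 0.998, -0.07, 0.002]
wrist_force: [0.1, 0.2, -0.1]
opening: 0.5
```

>>> {"api": "move_arm", "payload": {
  "moves": [
    {"gripper":50,"roll":0,"x":-0.24,"y":-5.63,"z":0},
    {"gripper":50,"roll":-10.2,"x":0,"y":0,"z":0},
    {"gripper":50,"roll":-10.2,"x":0,"y":0,"z":0},
    {"gripper":50,"roll":-10.2,"x":0,"y":0,"z":0},
    {"gripper":50,"roll":-10.2,"x":0,"y":0,"z":0}
  ]
}}

```text
time_s: 22.38
eef_pos: [0.5722, -0.0143, 0.3008]
eef_rot: [0.001, 0.958, 0.286, 0.0]
wrist_force: [-0.3, -0.3, 0.5]
opening: 0.5
```

>>> {"api": "move_arm", "payload": {
  "moves": [
    {"gripper":50,"roll":-10.2,"x":0,"y":0,"z":0},
    {"gripper":50,"roll":-10.2,"x":0,"y":0,"z":0},
    {"gripper":50,"roll":0,"x":0,"y":0,"z":0}
  ]
}}

```text
time_s: 22.75
eef_pos: [0.5722, -0.0143, 0.3007]
eef_rot: [0.0, 0.894, 0.448, 0.0]
wrist_force: [-0.6, -0.0, 0.3]
opening: 0.504
```

```bash
python3 s.py d
```

```text
22.75 [ 0.5722 -0.0143  0.3007] psi 53.2 q [-0.23  0.29  1.7  -0.    1.15 -1.16] op 0.504 F [-0.6 -0.   0.3] M [0.01 0.01 0.01]
shift cm [ 0.05 -0.09 -0.  ]
```

>>> {"api": "move_arm", "payload": {
  "moves": [
    {"gripper":50,"roll":0,"x":0.05,"y":-0.09,"z":2.3},
    {"gripper":50,"roll":0,"x":0,"y":0,"z":2.35},
    {"gripper":0,"roll":0,"x":0,"y":0,"z":0},
    {"gripper":0,"roll":0,"x":0,"y":0,"z":0},
    {"gripper":0,"roll":0,"x":0,"y":0,"z":0}
  ]
}}

```text
time_s: 23.38
eef_pos: [0.5715, -0.0128, 0.2541]
eef_rot: [-0.0, 0.894, 0.449, 0.0]
wrist_force: [0.0, 0.8, -4.7]
opening: 0.167
```

>>> {"api": "move_arm", "payload": {
  "moves": [
    {"gripper":0,"roll":0,"x":0,"y":0,"z":0},
    {"gripper":0,"roll":9,"x":0,"y":0,"z":0.05},
    {"gripper":0,"roll":9,"x":0,"y":0,"z":0.05},
    {"gripper":0,"roll":9,"x":0,"y":0,"z":0.05},
    {"gripper":0,"roll":9,"x":0,"y":0,"z":0.04}
  ]
}}

```text
time_s: 24.0
eef_pos: [0.5715, -0.0127, 0.2522]
eef_rot: [-0.0, 0.989, 0.148, 0.0]
wrist_force: [0.8, 2.5, -4.5]
opening: 0.167
```

>>> {"api": "move_arm", "payload": {
  "moves": [
    {"gripper":0,"roll":9,"x":0,"y":0,"z":0.04},
    {"gripper":0,"roll":9,"x":0,"y":0,"z":0.04},
    {"gripper":0,"roll":5,"x":0,"y":0,"z":0.03},
    {"gripper":0,"roll":2,"x":0,"y":0,"z":0},
    {"gripper":0,"roll":0,"x":0,"y":0,"z":0}
  ]
}}

```text
time_s: 24.62
eef_pos: [0.5716, -0.0126, 0.251]
eef_rot: [-0.0, 0.998, -0.066, 0.0]
wrist_force: [0.6, 2.8, -3.2]
opening: 0.168
```

```bash
python3 s.py a
```

```text
24.62 [ 0.5716 -0.0126  0.251 ] psi -7.5 q [-0.23  0.36  1.73  0.    1.06 -0.1 ] op 0.168 F [ 0.6  2.8 -3.2] M [0.63 0.02 0.68]
shift cm [-8.11  8.9  -0.  ]
```

>>> {"api": "move_arm", "payload": {
  "moves": [
    {"gripper":60,"roll":0,"x":0,"y":0,"z":0},
    {"gripper":60,"roll":0,"x":0,"y":0,"z":0},
    {"gripper":60,"roll":0,"x":0,"y":0,"z":-5},
    {"gripper":60,"roll":0,"x":0,"y":0,"z":-5.5},
    {"gripper":60,"roll":0,"x":0.1,"y":4.8,"z":-3}
  ]
}}

```text
time_s: 25.25
eef_pos: [0.5669, -0.0595, 0.3899]
eef_rot: [0.0, 0.998, -0.065, 0.003]
wrist_force: [0.2, 0.1, 0.5]
opening: 0.599
```

>>> {"api": "move_arm", "payload": {
  "moves": [
    {"gripper":60,"roll":0,"x":0.1,"y":4.8,"z":-3},
    {"gripper":60,"roll":0,"x":0.1,"y":4.8,"z":0},
    {"gripper":60,"roll":0,"x":0,"y":0,"z":0},
    {"gripper":60,"roll":0,"x":0,"y":0,"z":0}
  ]
}}

```text
time_s: 25.75
eef_pos: [0.5551, -0.1562, 0.4158]
eef_rot: [-0.0, 0.998, -0.067, -0.0]
wrist_force: [-0.8, 0.7, -0.6]
opening: 0.598
```

```bash
python3 s.py a wrist w8
```

```text
25.75 [ 0.5551 -0.1562  0.4158] psi -7.7 q [-0.48  0.18  1.59  0.    1.38 -0.35] op 0.598 F [-0.8  0.7 -0.6] M [ 0.    0.01 -0.01]
shift cm [-8.38 -5.52  0.  ]
```

View pics/w8.png

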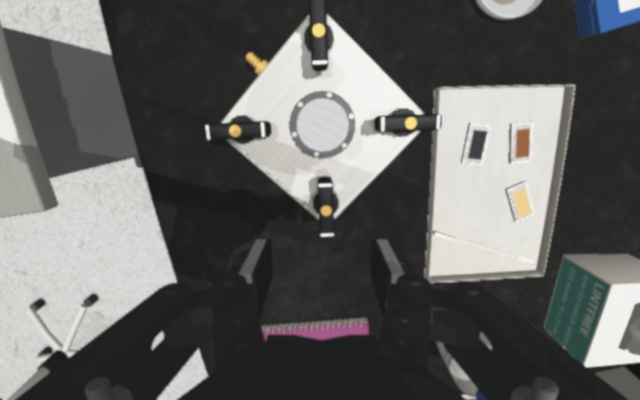

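```bash
python3 -c "
from bench import ctrl
print(ctrl.hand_in())"
```

```text
the job is handed in; nothing more can be done
None
```

The cell is closed: all four knobs are fully home, and I handed the job in at about 26 s of the 72 s allowed.

- **Order:** I turned b, then d, clockwise to about 56° (0.98 rad), about half way. I then tightened all four fully home in the order a, c, b, d.
- **Stops:** each knob ended against its stop. The twisting moment rose to 0.7–0.9 N m, against about 0.1 N m while turning, and the jaw angle was 2–3° past the expected home angle.
- **Last picture:** with the gripper open and well clear, it shows all four bars on the diagonals to within about 2°. I did not measure whether the cover is flush. I infer it from the knobs being home.
- **What went wrong:** my first grip on b was too low and closed on the hub under the bar, with about 21 N at the wrist. I let go before turning anything, gripped about 12 mm higher on the bar and carried on.
- **Surroundings:** the arm stayed above the cell throughout and never came near the tape roll or notebook. I did not measure their positions again at the end.

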